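# Set out four crucibles by size on the pads of a rack

## Robot

A 6-joint arm with a two-finger parallel gripper is mounted at the origin on the work surface; the furniture and walls round the work are solid. World frame = base frame: x ahead of the robot, y to its left, z up, the work surface at z = 0. Lengths are in m, angles in rad, forces in N, time in s.
With the tool pointing down it reaches from about 0.35 to 0.975 m from the base axis. Payload 7.1 kg.
Tool frame: the origin (TCP) lies midway between the tips of the shut fingers; the grasp point (between the pads) lies 19 mm behind it; z points along the fingers, y is the direction in which the jaws open and shut (so a half turn about z gives the same grasp; the last joint's range is limited). The gripper opens to 88 mm and grips with 3 to 60 N. Pads are 20 mm wide; open, the fingers measure 115 mm over their backs; the gripper's body (75 mm by 178 mm) begins 61 mm behind the grasp point.
Start: joints at [-1.248, 0.423, 1.63, -0, 1.089, -0.019], TCP at [0.21, -0.589, 0.223] pointing down, gripper open.
Joint ranges: [-3, 3], [-0.9, 2.11], [0.09, 2.58], [-1.31, 4.45], [0.11, 2.69], [-2.54, 2.54]. Speed limits (rad/s): [2.39, 2.39, 3.01, 3.14, 3.14, 3.14].

## Interface

Orientations are given as a rotation vector (axis times angle).
In Python, from cell import goto, line_to, set_joints, set_gripper, pause, ik, capture, camera_info, PlanningError, sign_off, boxes_of, outline_of, current_time, current_joints, current_dq, current_tau, current_position, current_orientation, current_wrist_force, current_wrist_torque, current_grip_width gives the robot as it stands. The module is installed in compiled form; this text tells all that it offers. Calls block until the motion is done:
- goto(position, orientation): joint-space move of the TCP to a pose.
- line_to(position, rot=None, max_speed=0.15, contact_N=None): straight line of the TCP; rot=None keeps the orientation; max_speed is the mean speed in m/s. With contact_N (N) it stops when the force on the tool has changed by that much, and returns True; else False.
- set_joints(angles): joint-space move.
- set_gripper(opening, force=None): finger opening in m; force is the grip in N (None keeps the last); returns when the fingers have stopped.
- pause(seconds).
- ik(position, orientation): joint angles nearest the present ones, or None.
- capture(name): name is "scene" or "top" or "wrist"; returns (picture, depth): 480x640x3 uint8, red, green, blue; 480x640 float32, m along the optical axis (not along the pixel's ray), 0 where there is no reading.
- camera_info(name): a dict with "intrinsics" (3x3 intrinsics, pixels), "k1" (the pictures are not rectified: a ray, as slopes to the right and down, at radius r is drawn at 1 + k1 r^2 times it, then the intrinsics apply), "pose" (4x4, takes a point from camera to world coordinates). Camera axes: x right, y up, looking along -z (the intrinsics and any distortion apply to the point x, -y, -z); pixel columns grow to the right and rows downward; lengths in m; the calibration is good to about 2 mm. A picture is of the moment at which its call begins: read the wrist's pose just before it. camera_info takes no time and is no camera call; for the wrist camera it gives the pose at the moment of the call.
A pose or a line that the arm cannot do raises PlanningError and nothing moves.
- sign_off(): hands the job in, once; it reports no verdict.
Trained networks look in the newest picture that a camera, given by its name, has taken for a name from the list of things; names that differ only in an ending like _2 or _b are one class to them, and where a whole thing is asked for, a point or a joint stands for the part that bears it (a point fixed in the world has none). Each returns a list of dicts, best first, with "conf" (0 to 1); they miss things now and then, are a little off and sometimes report something else, mostly with a low value. They report only what shows in the picture. A call takes as long as a camera call.
- boxes_of(camera, target): "rect" ([left, top, right, bottom] in pixels, round what is visible of it).
- outline_of(camera, target): "pixels" (480x640 bool, what is visible of it) and "rect" ([left, top, right, bottom] in pixels, round what is visible of it).
Readings, each from a call of its own:
- current_time(): time.
- current_joints(): joint angles.
- current_dq(): joint speeds.
- current_tau(): joint torques, N m.
- current_position(): TCP position.
- current_orientation(): TCP orientation.
- current_wrist_force(): force on the tool from outside, world axes, zero at the start.
- current_wrist_torque(): the same for the moment, N m.
- current_grip_width(): finger opening in m.
Only numpy, scipy, OpenCV 4.12 (cv2) and the standard library are available. Lean on these libraries where they do the work, as an engineer would, in place of code of your own. Each camera call takes 0.05 s, during which the arm holds its last target. There are 200 camera calls.

## Task

Set the four clay crucibles out on the rack in order of size: the smallest on the pad next to the brass post, then each next larger one on the next pad, the largest at the far end. Each stands upright, by itself in the middle of its pad. They are brittle, so put each one down gently and never let one drop.

Things in the scene. Friction and masses are not known exactly. Their poses are not given: they have to be found in the camera images.
- crucible_tiny_mid (a point): the smallest of four open buff fireclay crucibles (round cups standing upright, mouth up): 30 mm across, 32 mm tall, wall 4 mm, upright sides tapering in below to a foot 24 mm across; the point is on its axis, half-way up (16 mm above its foot); z is its axis. Starts on the bench (z = 0) beyond the rack, 70 mm or more between centres; a charcoal lump 35 mm high stands among them
- crucible_small_mid (a point): the second smallest of four open buff fireclay crucibles (round cups standing upright, mouth up): 38 mm across, 38 mm tall, wall 4 mm, upright sides tapering in below to a foot 30 mm across; the point is on its axis, half-way up (19 mm above its foot); z is its axis. Starts on the bench (z = 0) beyond the rack, 70 mm or more between centres; a charcoal lump 35 mm high stands among them
- crucible_medium_mid (a point): the second largest of four open buff fireclay crucibles (round cups standing upright, mouth up): 46 mm across, 44 mm tall, wall 4 mm, upright sides tapering in below to a foot 37 mm across; the point is on its axis, half-way up (22 mm above its foot); z is its axis. Starts on the bench (z = 0) beyond the rack, 70 mm or more between centres; a charcoal lump 35 mm high stands among them
- crucible_large_mid (a point): the largest of four open buff fireclay crucibles (round cups standing upright, mouth up): 54 mm across, 50 mm tall, wall 4 mm, upright sides tapering in below to a foot 43 mm across; the point is on its axis, half-way up (25 mm above its foot); z is its axis. Starts on the bench (z = 0) beyond the rack, 70 mm or more between centres; a charcoal lump 35 mm high stands among them
- pad_a_top (a point): pale grey ceramic round pad on the wooden rack, 58 mm across, an end pad, beside b; the point is the centre of its flat top, 15 mm above the bench. The four pads stand in one straight row, 66 mm apart, along the rack's length; y points along the row from a to d, x across it away from the robot. The rack (336 x 68 mm) is fixed
- pad_b_top (a point): pale grey ceramic round pad on the wooden rack, 58 mm across, between a and c; the point is the centre of its flat top, 15 mm above the bench. The four pads stand in one straight row, 66 mm apart, along the rack's length; y points along the row from a to d, x across it away from the robot. The rack (336 x 68 mm) is fixed
- pad_c_top (a point): pale grey ceramic round pad on the wooden rack, 58 mm across, between b and d; the point is the centre of its flat top, 15 mm above the bench. The four pads stand in one straight row, 66 mm apart, along the rack's length; y points along the row from a to d, x across it away from the robot. The rack (336 x 68 mm) is fixed
- pad_d_top (a point): pale grey ceramic round pad on the wooden rack, 58 mm across, the other end pad, beside c; the point is the centre of its flat top, 15 mm above the bench. The four pads stand in one straight row, 66 mm apart, along the rack's length; y points along the row from a to d, x across it away from the robot. The rack (336 x 68 mm) is fixed
- post_mid (a point): slim knobbed brass post, 30 mm tall, 18 mm across its foot, fixed upright at one end of the rack, 51 mm beyond the centre of the nearest pad, which may be a or d; the point is half-way up it, 27 mm above the bench. The other end of the rack has only a flat steel button. Past the rack, towards y = 0, a torch stand with a torch rises to 0.25 m at about x 0.3 to 0.5, y -0.03 to 0.07

How it is judged:
By the outcome, as a careful person would: the job done as asked, in the order asked, and still so for the second after the job is handed in, with the robot touching nothing.
It also fails if it takes over 88 s, if anything falls off the work surface, if the arm or the gripper's body presses on something with over 40 N, if the wrist force passes 120 N, or if a joint passes its speed limit or range.

## Working session

There is one attempt and no reset: what is moved stays moved. The work goes in short steps, each a Python script; the robot and the scene stay as the last script left them, time stands still between calls to the robot, and variables do not carry over. Pictures are saved under pics/ and viewed, about 12 in all and at most 16, crops included, and the job is handed in when it is done.

```bash
mkdir -p pics; cat > h.py <<'E'
import numpy as np, cv2
from cell import *
def cloud(cam, depth, info):
    """world xyz per pixel"""
    K=info["intrinsics"]; k1=info["k1"]; T=info["pose"]
    v,u=np.mgrid[0:480,0:640].astype(float)
    p=np.stack([u.ravel(),v.ravel()],1)[:,None,:]
    s=cv2.undistortPoints(p,np.array(K,float),np.array([k1,0,0,0,0],float))[:,0,:]
    d=depth.ravel().astype(float)
    P=np.stack([s[:,0]*d,-s[:,1]*d,-d,],1)
    W=P@np.array(T)[:3,:3].T+np.array(T)[:3,3]
    return W.reshape(480,640,3)
def proj(pts,info):
    T=np.array(info["pose"]); pc=(np.atleast_2d(pts)-T[:3,3])@T[:3,:3]
    s=pc[:,:2]/-pc[:,2:]; s[:,1]*=-1
    r=(s**2).sum(1,keepdims=True); s=s*(1+info["k1"]*r)
    K=np.array(info["intrinsics"]); return s@K[:2,:2].T+K[:2,2]
def save(n,im): cv2.imwrite(f"pics/{n}.png",im[:,:,::-1])
E
python3 - <<'E'
from h import *
np.set_printoptions(precision=4,suppress=True)
for c in ["scene","top","wrist"]:
    i=camera_info(c); im,d=capture(c); save(c+"0",im); np.savez(f"{c}0.npz",im=im,d=d,pose=i["pose"])
    print(c,i["intrinsics"][0],i["k1"],np.array(i["pose"])[:3].tolist(), (d>0).mean())
    if c=="wrist": continue
    W=cloud(c,d,i)
    for t in ["crucible_tiny_mid","crucible_small_mid","crucible_medium_mid","crucible_large_mid","pad_a_top","pad_d_top","post_mid"]:
        for o in outline_of(c,t)[:5]:
            m=o["pixels"]&(d>0); w=W[m]
            if len(w)==0: print(c,t,o["conf"],o["rect"],"nodepth"); continue
            print(c,t,round(o["conf"],2),np.round(o["rect"]),m.sum(),np.median(w,0),w.min(0),w.max(0))
print(current_time(),current_joints(),current_orientation())
E
```

```text
scene [595.3312   0.     326.1689] -0.043855939484365156 [[-0.3261523440127598, 0.8222705676129604, -0.4663644091613799, 0.05062188509625599], [-0.9453095872621076, -0.2856792698771073, 0.15740755697496508, 0.43974880343641143], [-0.0037990426855175705, 0.4921975908107875, 0.8704752143942585, 0.7998623084566366]] 0.9959049479166666
scene crucible_tiny_mid 0.64 [219. 211. 240. 238.] 415 [0.5243 0.4349 0.0211] [ 0.5108  0.4206 -0.0035] [0.5583 0.4505 0.035 ]
scene crucible_small_mid 0.92 [271. 183. 296. 213.] 628 [0.5528 0.3417 0.0245] [ 0.5281  0.317  -0.0045] [0.5932 0.3613 0.0413]
scene crucible_medium_mid 0.84 [262. 230. 295. 267.] 974 [0.468  0.3772 0.0264] [ 0.4375  0.3531 -0.0031] [0.4847 0.4001 0.0464]
scene crucible_large_mid 0.97 [366. 172. 405. 215.] 1270 [0.507  0.1925 0.0297] [ 0.4722  0.1484 -0.0041] [0.5533 0.2217 0.053 ]
scene pad_a_top 0.59 [401. 223. 442. 258.] 897 [0.4105 0.1643 0.0139] [0.3817 0.1374 0.0098] [0.4386 0.1905 0.0184]
top [462.7037   0.     314.1324] -0.01982595491507192 [[-0.008828707975636034, 0.9853995230221316, -0.17002892090240504, 0.32828803289350
[... 749 characters left out ...]
162  0.015 ] [0.3866 0.1331 0.01  ] [0.4406 0.1879 0.02  ]
top pad_d_top 0.96 [254. 278. 281. 308.] 674 [0.3712 0.3548 0.0151] [0.3433 0.3265 0.0105] [0.398  0.3797 0.0193]
top post_mid 0.51 [234. 298. 240. 306.] 65 [0.3577 0.4018 0.0394] [0.3511 0.3961 0.0121] [0.3641 0.4092 0.0436]
wrist [397.9112   0.     310.8484] -0.025880908727889007 [[0.33618167532843723, 0.9121265482894826, 0.23453579914136494, 0.2742074108901466], [-0.9417969135937245, 0.32576874851168525, 0.0830258757163335, -0.5664465643802554], [-0.0006743283316195885, -0.24879686975250295, 0.9685554516302392, 0.38480662121565345]] 0.9962727864583333
0.85 [-1.248   0.4231  1.6299 -0.      1.0886 -0.019 ] [ 3.0958  0.5342 -0.    ]
```

```bash
python3 - <<'E'
import cv2
a=cv2.imread('pics/top0.png')[140:350,170:430]; b=cv2.imread('pics/scene0.png')[130:340,180:470]
a=cv2.resize(a,None,fx=2.6,fy=2.6,interpolation=cv2.INTER_CUBIC)
cv2.imwrite('pics/c1.png',a); cv2.imwrite('pics/c2.png',cv2.resize(b,None,fx=2.6,fy=2.6,interpolation=cv2.INTER_CUBIC))
E
```

```text
(no output)
```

View pics/c1.png

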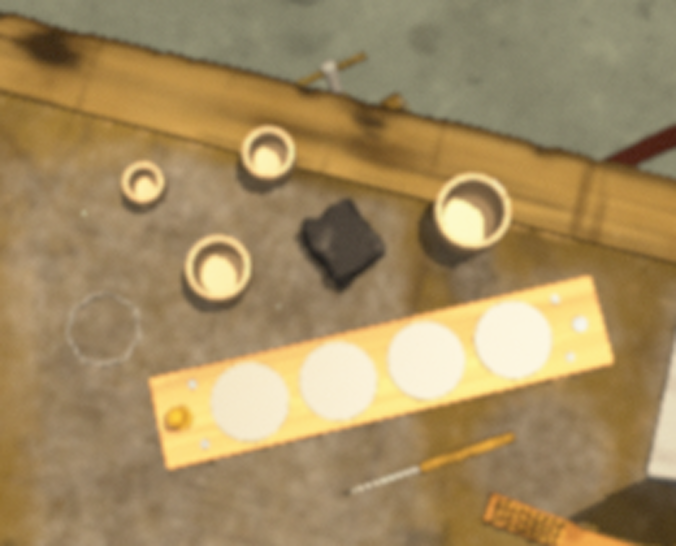

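View pics/c2.png

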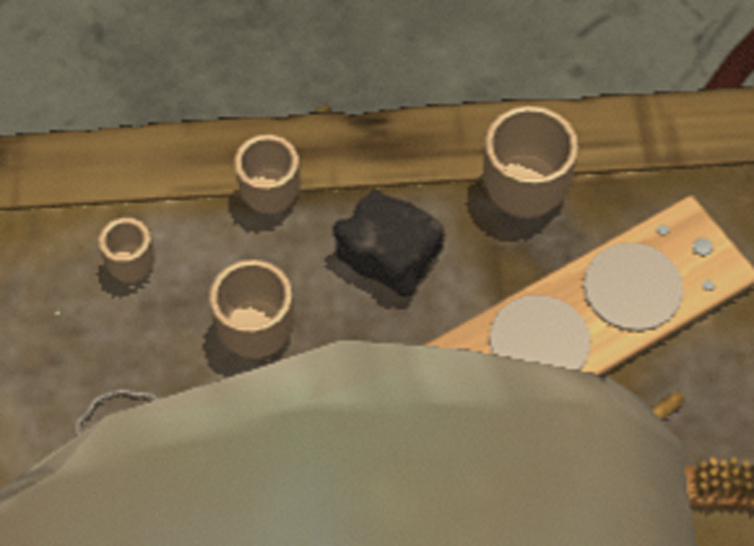

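The post stands beside pad d, so the order is tiny→d, small→c, medium→b, large→a. In the top crop the brass post is at about (177,418) and the charcoal lump at (342,242), between the cups. Next I'll measure with the wrist camera from two places.

```bash
cat >> h.py <<'E'
from scipy.spatial.transform import Rotation as R
def rv(psi): return R.from_matrix([[np.cos(psi),np.sin(psi),0],[np.sin(psi),-np.cos(psi),0],[0,0,-1]]).as_rotvec()
NAMES=["tiny","small","medium","large"]; DIA=dict(tiny=.030,small=.038,medium=.046,large=.054); H=dict(tiny=.032,small=.038,medium=.044,large=.050)
def fitc(P):
    A=np.c_[2*P,np.ones(len(P))]; s=np.linalg.lstsq(A,(P**2).sum(1),rcond=None)[0]
    return s[:2],np.sqrt(s[2]+s[:2]@s[:2])
def look(cam="wrist",pads=True):
    i=camera_info(cam); im,d=capture(cam); W=cloud(cam,d,i); out={}
    for t in NAMES:
        for o in outline_of(cam,f"crucible_{t}_mid")[:2]:
            m=o["pixels"]&(d>0); w=W[m]
            if len(w)<30: continue
            top=np.percentile(w[:,2],97); rim=w[(w[:,2]>top-.006)]
            # outer hull circle of the rim
            h=cv2.convexHull(rim[:,:2].astype(np.float32))[:,0]; c,r=fitc(h.astype(float))
            print(cam,t,round(o["conf"],2),"c",c.round(4),"dia",round(2*r,4),"top",round(top,4),np.round(o["rect"])); 
            if t not in out: out[t]=c
    if pads:
        for t in ["pad_a_top","post_mid"]:
            for o in outline_of(cam,t)[:4]:
                w=W[o["pixels"]&(d>0)]
                if len(w): 
                    h=cv2.convexHull(w[:,:2].astype(np.float32))[:,0]; c,r=fitc(h.astype(float))
                    print(cam,t,round(o["conf"],2),c.round(4),"dia",round(2*r,4),"z",np.median(w[:,2]).round(4),len(w))
    return im,d,W,i,out
E
python3 - <<'E'
from h import *
np.set_printoptions(precision=4,suppress=True)
print(ik([.45,.2,.42],rv(1.78)),ik([.42,.3,.42],rv(1.78)))
line_to([.21,-.589,.42],max_speed=.25); goto([.45,.18,.40],rv(1.78)); print(current_time(),current_joints())
im,d,W,i,o=look(); save("w1",im); np.savez("w1.npz",W=W,im=im,d=d)
goto([.42,.27,.36],rv(1.78))
im,d,W,i,o=look(); save("w2",im); np.savez("w2.npz",W=W,im=im,d=d)
print(current_time())
E
```

```text
[ 0.3941  0.0413  1.6715 -0.      1.4287  0.1849] [ 0.5972  0.0827  1.6271 -0.      1.4318  0.388 ]
4.625 [ 0.3549  0.0395  1.7163 -0.0002  1.3857  0.1467]
wrist small 0.85 c [0.5505 0.3417] dia 0.0372 top 0.0396 [400.  70. 430. 103.]
wrist small 0.57 c [0.4641 0.3762] dia 0.0454 top 0.0451 [337.  20. 372.  65.]
wrist medium 0.77 c [0.4642 0.3761] dia 0.0452 top 0.0451 [334.  17. 374.  65.]
wrist large 0.65 c [0.5028 0.193 ] dia 0.0531 top 0.0515 [331. 174. 373. 217.]
wrist pad_a_top 0.84 [0.4132 0.1623] dia 0.0569 z 0.0151 1344
wrist post_mid 0.65 [0.359  0.4044] dia 0.0161 z 0.0161 106
wrist tiny 0.85 c [0.5298 0.4337] dia 0.0288 top 0.0333 [415.  69. 447.  97.]
wrist small 0.58 c [0.5503 0.3413] dia 0.0375 top 0.0396 [412. 149. 446. 181.]
wrist medium 0.93 c [0.4638 0.3763] dia 0.045 top 0.0449 [348.  99. 387. 142.]
wrist large 0.89 c [0.5026 0.1933] dia 0.0526 top 0.0512 [338. 251. 383. 297.]
wrist pad_a_top 0.8 [0.4133 0.162 ] dia 0.0575 z 0.015 1369
wrist post_mid 0.74 [0.358  0.4044] dia 0.0148 z 0.0402 168
wrist post_mid 0.41 [0.4136 0.1625] dia 0.0557 z 0.0151 1299
5.8167
```

View pics/w2.png

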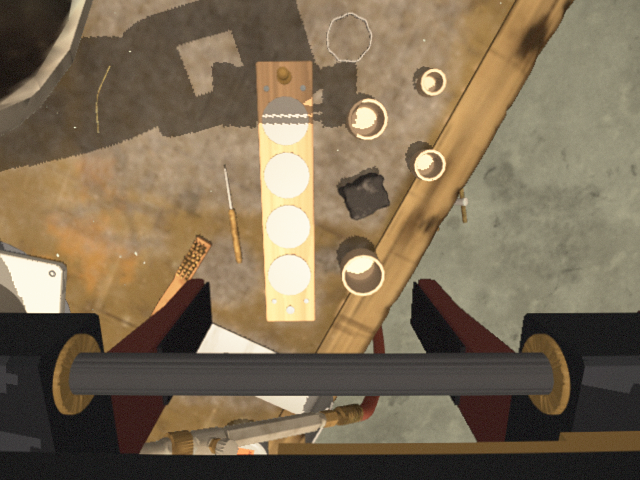

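The wrist picture shows the post at (284,75), pads at x≈287 with y≈122, 175, 227 and 274, cups at (432,82), (368,119), (430,165) and (363,273), and charcoal at (363,196). The two views agree to about 0.5 mm. Now I'll refine the pad row and check finger clearances.

```bash
python3 - <<'E'
from h import *
np.set_printoptions(precision=4,suppress=True)
C=dict(tiny=[.5298,.4337],small=[.5504,.3415],medium=[.464,.3762],large=[.5027,.1932])
a=np.array([.4133,.162]); u=np.array([-.0553,.2424]);u/=np.linalg.norm(u); n=np.array([u[1],-u[0]])
print("normal angle",np.arctan2(n[1],n[0]))
def padc(W,im):
    hsv=cv2.cvtColor(im,cv2.COLOR_RGB2HSV); r=[]
    for k in range(4):
        p=a+u*.066*k; m=(np.hypot(*(W[:,:,:2]-p).transpose(2,0,1))<.033)&(hsv[:,:,1]<60)&(W[:,:,2]>.008)&(W[:,:,2]<.022)
        h=cv2.convexHull(W[m][:,:2].astype(np.float32))[:,0]; (x,y),rr=cv2.minEnclosingCircle(h); c,r2=fitc(h.astype(float))
        r.append((k,m.sum(),c.round(4),round(2*r2,4),np.array([x,y]).round(4),np.median(W[m][:,2]).round(4)))
    return r
for f in ["w1","w2"]:
    z=np.load(f+".npz"); 
    for r in padc(z["W"],z["im"]): print(f,*r)
z=np.load("top0.npz"); i=camera_info("top"); Wt=cloud("top",z["d"],i)
for r in padc(Wt,z["im"]): print("top",*r)
W=np.load("w2.npz")["W"].reshape(-1,3)
for t in C:
    q=W[:,:2]-C[t]; s=q@n; v=q@u; 
    m=(np.abs(v)<.015)&(np.abs(s)>DIA[t]/2+.002)&(np.abs(s)<DIA[t]/2+.032)
    for sg in (1,-1):
        mm=m&(s*sg>0); print(t,sg,"maxz",np.percentile(W[mm,2],99).round(4),mm.sum())
E
```

```text
normal angle 0.22429666763178513
w1 0 1339 [0.4134 0.1624] 0.0566 [0.4135 0.1624] 0.0151
w1 1 1443 [0.3987 0.2268] 0.0564 [0.3987 0.2268] 0.0151
w1 2 1420 [0.3843 0.291 ] 0.0551 [0.3844 0.291 ] 0.015
w1 3 1607 [0.3696 0.3556] 0.0551 [0.3696 0.3555] 0.0151
w2 0 1345 [0.4136 0.1626] 0.0566 [0.4137 0.1624] 0.0151
w2 1 1480 [0.3988 0.2267] 0.0568 [0.399  0.2267] 0.0151
w2 2 1616 [0.3842 0.291 ] 0.0566 [0.3842 0.291 ] 0.0152
w2 3 1633 [0.3696 0.3553] 0.0558 [0.3696 0.355 ] 0.0151
top 0 664 [0.4132 0.1625] 0.055 [0.4133 0.1625] 0.015
top 1 667 [0.3984 0.2268] 0.0548 [0.3986 0.2267] 0.0152
top 2 661 [0.3839 0.2912] 0.0541 [0.3837 0.2912] 0.015
top 3 653 [0.3693 0.3553] 0.0536 [0.3694 0.3554] 0.0151
tiny 1 maxz 0.0019 524
tiny -1 maxz 0.0019 615
small 1 maxz 0.0018 387
small -1 maxz 0.0017 556
medium 1 maxz 0.0018 508
medium -1 maxz 0.0021 584
large 1 maxz 0.002 413
large -1 maxz 0.0017 458
```

```bash
cat >> h.py <<'E'
PSI=.2243+np.pi/2
C=dict(tiny=[.5298,.4337],small=[.5504,.3415],medium=[.464,.3762],large=[.5027,.1932])
PAD=dict(large=[.4134,.1625],medium=[.3987,.2268],small=[.3842,.2910],tiny=[.3695,.3554])
ZP=dict(tiny=.006,small=.010,medium=.014,large=.018)
def move(t):
    c,p,z,D=C[t],PAD[t],ZP[t],DIA[t]; T0=current_time()
    goto([*c,.13],rv(PSI)); set_gripper(D+.024)
    line_to([*c,z+.02],max_speed=.12); hit=line_to([*c,z],max_speed=.04,contact_N=5)
    if hit: print("HIT",current_position()); return False
    set_gripper(D-.006,force=10); w=current_grip_width(); print(t,"grip",round(w,4),"f",current_wrist_force().round(2))
    if abs(w-D)>.004: return False
    line_to([*c,z+.02],max_speed=.05); line_to([*c,.13],max_speed=.15)
    print(" lifted w",round(current_grip_width(),4),"f",current_wrist_force().round(2))
    line_to([*p,.13],max_speed=.15); line_to([*p,z+.015+.010],max_speed=.1); pause(.2)
    hit=line_to([*p,z+.015-.002],max_speed=.012,contact_N=1.0)
    print(" placed",hit,current_position().round(4),"nominal z",z+.015,"f",current_wrist_force().round(2),"w",round(current_grip_width(),4))
    set_gripper(D+.003); set_gripper(D+.024); line_to([*p,z+.03],max_speed=.04); line_to([*p,.13],max_speed=.15)
    print(" took",current_time()-T0,"now",current_time()); return True
E
python3 - <<'E'
from h import *
move("tiny")
goto([.45,.24,.36],rv(PSI))
im,d,W,i,o=look(pads=False); save("w3",im)
E
```

```text
tiny grip 0.0302 f [-0.52 -0.98  1.31]
 lifted w 0.0303 f [-0.1  -0.64 -0.98]
 placed True [0.3694 0.3553 0.0211] nominal z 0.020999999999999998 f [-0.59 -0.33  4.92] w 0.0306
 took 11.0 now 16.8167
wrist tiny 0.62 c [0.3706 0.3557] dia 0.0284 top 0.0483 [251.  71. 278. 104.]
wrist tiny 0.53 c [0.5028 0.1932] dia 0.0529 top 0.0513 [323. 222. 366. 271.]
wrist small 0.97 c [0.5501 0.3418] dia 0.0375 top 0.0396 [396. 120. 430. 151.]
wrist small 0.4 c [0.3838 0.2913] dia 0.0566 top 0.0168 [248. 121. 292. 170.]
wrist medium 0.85 c [0.4639 0.3762] dia 0.0447 top 0.045 [332.  65. 370. 109.]
wrist large 0.75 c [0.5028 0.1932] dia 0.0529 top 0.0513 [322. 222. 365. 269.]
```

View pics/w3.png

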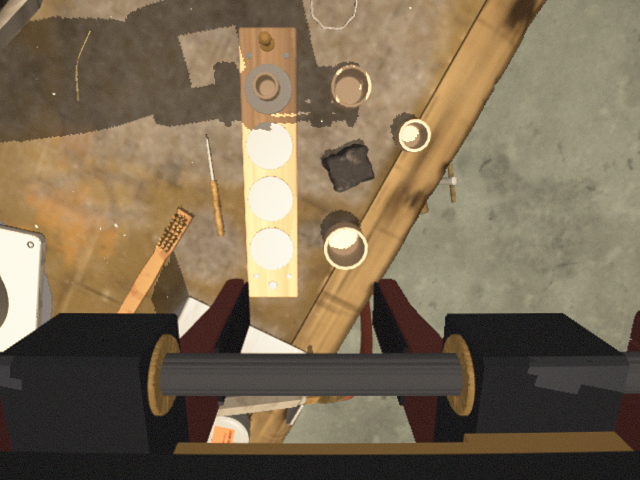

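The tiny crucible stands upright at (267,87), in the middle of pad d, about 1 mm off. On to the others, checking each one.

```bash
python3 - <<'E'
from h import *
ok=move("small") and move("medium") and move("large")
print(ok)
p=current_position(); line_to([p[0],p[1],.25],max_speed=.2); goto([.45,.24,.36],rv(PSI))
im,d,W,i,o=look(pads=False); save("w4",im)
for t in o: print(t,"offset mm",((o[t]-np.array(PAD[t]))*1000).round(1))
print(current_time())
E
```

```text
small grip 0.0378 f [-0.23 -0.38  1.22]
 lifted w 0.0384 f [-0.48  0.45 -1.19]
 placed True [0.3842 0.2909 0.0246] nominal z 0.025 f [ 1.84 -0.39  2.56] w 0.0382
 took 10.45 now 28.5667
medium grip 0.045 f [-0.66 -0.24  1.46]
 lifted w 0.0453 f [ 0.33 -0.58 -1.5 ]
 placed True [0.3986 0.2267 0.029 ] nominal z 0.028999999999999998 f [-0.29 -0.46  3.74] w 0.0452
 took 9.741600000000002 now 38.3083
large grip 0.0547 f [0.02 0.06 1.12]
 lifted w 0.0545 f [-0.26 -0.12 -1.74]
 placed True [0.4135 0.1624 0.0328] nominal z 0.033 f [ 1.25 -1.1   2.17] w 0.0546
 took 9.099999999999994 now 47.4083
True
wrist tiny 0.86 c [0.3706 0.3553] dia 0.0279 top 0.0481 [250.  72. 282.  99.]
wrist small 0.89 c [0.3847 0.2905] dia 0.0372 top 0.0542 [250. 131. 287. 160.]
wrist medium 0.74 c [0.3991 0.227 ] dia 0.0452 top 0.0335 [251. 178. 292. 218.]
wrist medium 0.7 c [0.3993 0.227 ] dia 0.0445 top 0.0599 [251. 182. 288. 225.]
wrist large 0.61 c [0.4143 0.1624] dia 0.0529 top 0.0657 [246. 234. 293. 281.]
tiny offset mm [ 1.1 -0.1]
small offset mm [ 0.5 -0.5]
medium offset mm [0.4 0.2]
large offset mm [ 0.9 -0.1]
49.025
```

View pics/w4.png

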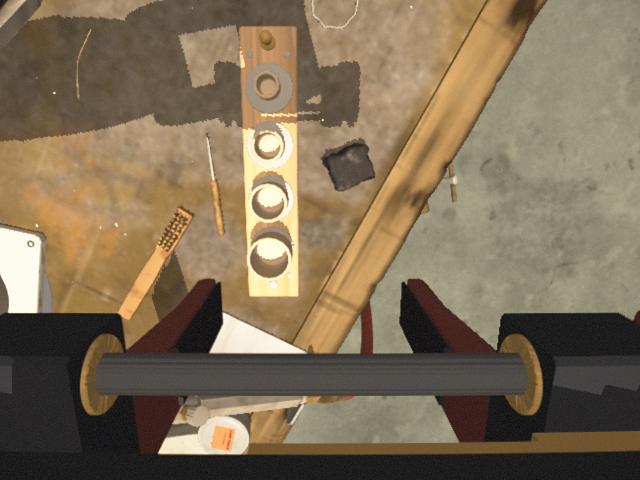

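All four stand upright and centred: tiny at (267,86) beside the post at (266,40), then small (269,145), medium (270,199) and large (270,258). The rim heights match the pad height plus each cup's own height. The arm is clear, so I'm handing in.

```bash
python3 -c "
from cell import *
sign_off(); print(current_time())"
```

```text
the job is handed in; nothing more can be done
the job is handed in; nothing more can be done
```

All four crucibles are on the rack in size order, and the job is handed in. The brass post is beside pad d, so the order is tiny on d, small on c, medium on b and large on a.

- **Placing:** each crucible was lowered slowly until it touched its pad, with no more than about 5 N at the wrist, then released. None dropped.
- **Last check:** the final wrist-camera view showed all four upright, with centres within about 1.1 mm of their pad centres. Rim heights were 48, 54, 60 and 66 mm, which matches pad plus crucible height to about 1 mm.
- **Arm and time:** the arm was clear of everything at about 49 s on the robot's clock, against the 88 s limit.
- **Disagreement:** one of the two outlines reported for the medium crucible gave a rim height of 33.5 mm. It seems to have been a poor outline, because the second one gave 59.9 mm and the picture agreed with it.

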